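Deburr the bore of the square lamp base

ROBOT

A 6-joint arm with a two-finger parallel gripper is mounted at the origin on the work surface. World frame = base frame: x ahead of the robot, y to its left, z up, the work surface at z = 0. Lengths are in m, angles in rad, forces in N, time in s.
With the tool pointing down it reaches from about 0.25 to 0.775 m from the base axis. Payload 4 kg.
Tool frame: the origin (TCP) lies midway between the tips of the shut fingers; the grasp point (between the pads) lies 19 mm behind it; z points along the fingers, y is the line along which they close (so a half turn about z gives the same grasp; the last joint's range is limited). The gripper opens to 94 mm and grips with 3 to 60 N. Pads are 16 mm wide; open, the fingers measure 119 mm over their backs; the gripper's body (75 mm by 177 mm) begins 78 mm behind the grasp point.
Start: joints at [1.093, 0.087, 1.371, -0, 1.684, -0.103], TCP at [0.201, 0.512, 0.206] pointing down, gripper open.
Joint ranges: [-3.1, 3.1], [-0.76, 2.03], [0.27, 2.55], [-1.08, 4.22], [0.17, 2.65], [-2.57, 2.57]. Speed limits (rad/s): [2.79, 2.79, 3.14, 3.14, 3.14, 3.14].

INTERFACE

Orientations are given as a unit quaternion [x, y, z, w].
In Python, from cell import ctrl, cams, ticket, finder gives the robot as it stands. The module is installed in compiled form; this text tells all that it offers.
- The arm moves only by the tool play_rows, never from a script. Its argument "deltas" is text: rows parted by semicolons, each of 7 numbers parted by spaces: the shift along the tool's x, y, z as a fraction of full scale, then the turn, a rotation vector about the tool's x, y, z as a fraction of full scale, then the closure, from -1 (fully open) to 1 (shut). In form: tx ty tz ax ay az jaw; .... A call has 1 to 20 rows; each row shifts and turns the commanded pose from where the row before left it, along the tool's axes as they then stand; what a row does not reach is not made up. Full scale, the value 1, is 0.5 m for a shift and pi rad for a turn. A row lasts 1/10 s, in which the tool goes at most 50 mm and 8.59 degrees, less where a joint would pass 70% of its speed; a pose out of reach is approached as far as the arm can. A call with a number of a shift or a turn outside -1 to 1 is refused whole. A call with a gripper value outside its range is refused whole. The fingers move at their own pace and stop on an object; the grip force is fixed at half the most. Time passes only in rows, so rows that do not move let the fingers close. It gives the time, the measured TCP pose, the force, the opening and the grip force at its end, in the units of the state.
- ctrl.get_state(): the state, without advancing time (a new reading comes with each control period).
- cams.get_image(name): name is "scene" or "top" or "wrist"; returns a dict with "color" (384x512x3 uint8, red, green, blue), "vfov" (degrees; the focal length in pixels is half the picture's height over the tangent of half this angle, whatever the lens; pixels are square), "cx", "cy" (the principal point, pixels), "rvec" (rotation vector, rad) and "tvec" (3), from world to camera coordinates, as OpenCV has them; the wrist camera has in their place "hand_eye" (4x4, takes a point from camera to tool coordinates, whose origin is the TCP and whose axes are the flange's). Camera axes: x right, y down, z forward; pixel columns grow to the right and rows downward; lengths in m; the calibration is good to about 2 mm. A picture is of the moment at which its call begins: read the wrist's pose just before it. There is no depth.
- ticket.job_done(): hands the job in; it is judged then, once.
Trained networks look in a picture, given as the dict that the camera call returned (one of the last four; its "shot" number tells which), for a name from the list of things; names that differ only in an ending like _2 or _b are one class to them, and where a whole thing is asked for, a point or a joint stands for the part that bears it (a point fixed in the world has none). Each returns a list of dicts, best first, with "conf" (0 to 1); they miss things now and then, are a little off and sometimes report something else, mostly with a low value. They report only what shows in the picture. A call takes as long as a camera call. They do not tell look-alikes from the thing itself.
- finder.silhouettes(picture, thing): "pixels" (384x512 bool, what is visible of it) and "bbox" ([left, top, right, bottom] in pixels, round what is visible of it).
The state is a dict: "time": time; "joint_positions": joint angles; "qvel": joint speeds; "tau": joint torques, N m; "eef_pos": TCP position; "orientation": TCP orientation; "contact_force": force on the tool from outside, world axes, zero at the start; "ft_torque": the same for the moment, N m; "grip_width": finger opening in m; "finger_force": force on a finger pad.
Only numpy, scipy, OpenCV 4.12 (cv2) and the standard library are available. Lean on these libraries where they do the work, as an engineer would, in place of code of your own. Each camera call takes 0.05 s, during which the arm holds its last target. There are 200 camera calls.

TASK

Take the square-handled deburring tool from the rack and run its cone blade right round the upper edge of the bore in the square lamp base, in light, steady contact with the edge: start beside the brass screw and go clockwise as seen from above, all the way round and back to the screw. Then put the tool back in its place in the rack, hanging upright by its flange, and let go; leave the other tool where it is.

Things in the scene. Friction and masses are not known exactly. Their poses are not given: they have to be found in the camera images.
- deburr_tool: Deburring tool, loose, 0.25 kg: black square handle 26 x 26 mm, flats along its x and y, on a steel flange 76 mm wide, 6 thick; cone blade below. Origin: centre of the flange's underside, z up the handle, which spans z = 6 to 80 mm. Hangs by the flange in a 55 mm hole of the rack. The tool's x runs along the row of holes: finger room at its +y and -y flats. Its place is where it starts.
- blade: The tool's steel cone, point down: 45 degree flank, 36 mm wide 18 mm above the point. Origin: the point, z up. Free, the point is 58 mm below the tool's origin, on its axis. Sprung along that axis: pushes in up to 24 mm, 1 N at first to 4 N at the stop, returns by itself; rigid sideways and beyond the stop.
- square_base: Square aluminium lamp base 132 x 132 x 28 mm with an 80 mm through bore, clamped level on a board, immovable. Origin: bore centre in the upper face, 43 mm above the table; z up. Brass screw (14 mm wide, 6 high) 57 mm off towards its -x. Clamps rise 6 mm on the +y and -y rims, over 49 mm from the centre. With the cone's axis about 31 mm off centre, point below the face, its flank rides on the edge.
- rack: Plywood tool rack 230 x 90 x 80 mm, fixed, top 80 mm above the table, with two 55 mm holes 55 mm either side of its centre along x. Origin: centre of its underside. One hole holds the deburring tool, the other the pad tool.
- pad_tool: The other tool in the rack, to be left alone: same flange, but a round handle ending in a 42 mm ball, top 87 mm above the flange's underside, and a rubber pad below. Origin: centre of the flange's underside.
Not all that is in view belongs to the job. What is shaped like the deburr_tool but purple is not meant.

How it is judged:
On the way, in this order (a step that is already met when the one before it is completed fails the run):
1. the cone blade's flank touches the square base's bore edge (over 0.3 N, its point below the face) at the screw (contact force between blade and square_base above 0.3 N and z of blade in the frame of square_base below -0.001 m and x of blade in the frame of square_base below -0.018 m and y of blade in the frame of square_base between -0.011 and 0.011 m), for 0.1 s.
2. the cone blade's flank touches the square base's bore edge (over 0.3 N, its point below the face) one eighth of the circle clockwise (contact force between blade and square_base above 0.3 N and z of blade in the frame of square_base below -0.001 m and x of blade in the frame of square_base below -0.012 m and y of blade in the frame of square_base above 0.012 m), for 0.1 s.
3. the cone blade's flank touches the square base's bore edge (over 0.3 N, its point below the face) a quarter (contact force between blade and square_base above 0.3 N and z of blade in the frame of square_base below -0.001 m and x of blade in the frame of square_base between -0.011 and 0.011 m and y of blade in the frame of square_base above 0.018 m), for 0.1 s.
4. the cone blade's flank touches the square base's bore edge (over 0.3 N, its point below the face) three eighths (contact force between blade and square_base above 0.3 N and z of blade in the frame of square_base below -0.001 m and x of blade in the frame of square_base above 0.012 m and y of blade in the frame of square_base above 0.012 m), for 0.1 s.
5. the cone blade's flank touches the square base's bore edge (over 0.3 N, its point below the face) opposite the screw, half way (contact force between blade and square_base above 0.3 N and z of blade in the frame of square_base below -0.001 m and x of blade in the frame of square_base above 0.018 m and y of blade in the frame of square_base between -0.011 and 0.011 m), for 0.1 s.
6. the cone blade's flank touches the square base's bore edge (over 0.3 N, its point below the face) five eighths (contact force between blade and square_base above 0.3 N and z of blade in the frame of square_base below -0.001 m and x of blade in the frame of square_base above 0.012 m and y of blade in the frame of square_base below -0.012 m), for 0.1 s.
7. the cone blade's flank touches the square base's bore edge (over 0.3 N, its point below the face) three quarters (contact force between blade and square_base above 0.3 N and z of blade in the frame of square_base below -0.001 m and x of blade in the frame of square_base between -0.011 and 0.011 m and y of blade in the frame of square_base below -0.018 m), for 0.1 s.
8. the cone blade's flank touches the square base's bore edge (over 0.3 N, its point below the face) seven eighths (contact force between blade and square_base above 0.3 N and z of blade in the frame of square_base below -0.001 m and x of blade in the frame of square_base below -0.012 m and y of blade in the frame of square_base below -0.012 m), for 0.1 s.
9. the cone blade's flank touches the square base's bore edge (over 0.3 N, its point below the face) back at the screw: the full circle (all of step 1), for 0.1 s.
At the end, for the whole second after the job is handed in: The deburring tool is back in its own rack place, within 18 mm of where it started, upright within 8.5 degrees and at rest, let go (distance of deburr_tool from where it was at the start of the episode below 0.018 m and angle between deburr_tool's own z axis and vertical below 0.15 rad and linear speed of deburr_tool below 0.02 m/s); the robot touches nothing.
It fails at once if the tool presses on the square base with more than 20 N (contact force between deburr_tool and square_base above 20 N).
It fails at once if the other tool is moved by more than 30 mm (distance of pad_tool from where it was at the start of the episode above 0.03 m).
It also fails if it takes over 69 s, if anything falls off the work surface, if the arm or the gripper's body presses on something with over 40 N, if the wrist force passes 120 N, or if a joint passes its speed limit or range.

## Working session

There is one attempt and no reset: what is moved stays moved. The work goes in short steps, Python scripts to look and compute and a tool call to move; the robot and the scene stay as the last step left them, time stands still between calls to the robot, and variables do not carry over. Pictures are saved under pics/ and viewed, at most 10 in all, crops included, and the job is handed in when it is done.

Besides the shell and the picture viewer there is one more tool, called after "Call:" by a JSON object that holds its "fn" and its "kwargs", one argument or row to a line. play_rows: Moves the arm, as the interface text tells. Shift numbers are shares of 0.5 m and turn numbers shares of pi rad, none past 1 either way. Its arguments: {"type":"object","properties":{"deltas":{"type":"string"}},"required":["deltas"]}

```bash
mkdir -p pics; cat > h.py <<'E'
from cell import ctrl,cams,ticket,finder
import numpy as np,cv2
from scipy.spatial.transform import Rotation as R
def K(p):
    f=p["color"].shape[0]/2/np.tan(np.radians(p["vfov"])/2)
    return np.array([[f,0,p["cx"]],[0,f,p["cy"]],[0,0,1.]])
def pose(p,s=None):
    "world->cam R,t"
    if "rvec" in p: return cv2.Rodrigues(np.array(p["rvec"],float))[0],np.array(p["tvec"],float).ravel()
    T=np.eye(4);T[:3,:3]=R.from_quat(s["orientation"]).as_matrix();T[:3,3]=s["eef_pos"]
    M=np.linalg.inv(T@np.array(p["hand_eye"]));return M[:3,:3],M[:3,3]
def onplane(p,uv,z,s=None):
    Rm,t=pose(p,s);d=Rm.T@np.linalg.solve(K(p),[uv[0],uv[1],1]);c=-Rm.T@t
    return c+d*(z-c[2])/d[2]
def proj(p,X,s=None):
    Rm,t=pose(p,s);q=K(p)@(Rm@np.asarray(X,float).T+t[:,None]);return (q[:2]/q[2]).T
def save(p,n,c=None,k=1):
    im=p["color"][...,::-1]
    if c: im=im[c[1]:c[3],c[0]:c[2]]
    cv2.imwrite("pics/"+n,cv2.resize(im,None,fx=k,fy=k,interpolation=cv2.INTER_CUBIC))
E
python3 - <<'E'
from h import *
s=ctrl.get_state();print({k:np.round(v,3) for k,v in s.items()})
a=cams.get_image("scene");b=cams.get_image("top")
cv2.imwrite("pics/1.png",np.vstack([a["color"],b["color"]])[...,::-1][:, :] if 0 else cv2.resize(np.hstack([a["color"],b["color"]])[...,::-1],(800,300)))
save(b,"2.png",k=1.5)
for n,p in(("scene",a),("top",b)):
  print(n,K(p)[0,0],p["cx"],p["cy"],-pose(p)[0].T@pose(p)[1])
  for t in("deburr_tool","blade","square_base","rack","pad_tool"):
    for d in finder.silhouettes(p,t)[:4]:
      v,u=np.nonzero(d["pixels"]);print(t,round(d["conf"],2),d["bbox"],u.mean().round(1),v.mean().round(1),len(u))
E
```

```text
{'time': np.float64(0.0), 'joint_positions': array([ 1.093,  0.088,  1.372, -0.   ,  1.684, -0.103]), 'qvel': array([-0.   , -0.001, -0.002, -0.   ,  0.   , -0.002]), 'tau': array([ 2.0000e-03, -3.4017e+01, -3.0244e+01,  7.2000e-02,  3.3000e-02,
       -0.0000e+00]), 'eef_pos': array([0.201, 0.511, 0.204]), 'orientation': array([ 0.186,  0.982, -0.001, -0.   ]), 'contact_force': array([ 0.037, -0.457,  0.359]), 'ft_torque': array([ 0.01 ,  0.006, -0.004]), 'finger_force': np.float64(0.0), 'grip_width': np.float64(0.094)}
scene 382.7083642751229 257.57115077079 188.14935507777648 [ 1.18059773 -0.21578344  0.85842393]
deburr_tool 0.93 [133.5, 212.5, 166.1, 251.1] 149.1 231.6 648
deburr_tool 0.92 [129.0, 166.6, 152.1, 186.7] 140.1 175.9 375
blade 0.64 [133.8, 177.5, 146.8, 188.1] 140.0 180.5 88
blade 0.4 [140.9, 245.0, 172.2, 282.8] 154.7 264.3 848
blade 0.32 [235.0, 233.7, 288.3, 276.0] 262.3 254.7 1736
square_base 0.59 [234.5, 233.6, 288.3, 277.1] 262.1 255.1 1764
rack 0.9 [129.5, 214.5, 180.4, 313.0] 156.2 275.1 1921
rack 0.45 [134.9, 212.6, 168.5, 247.6] 149.5 231.0 603
top 462.2547743219349 250.43312396006294 196.7907297965483 [0.28863931 0.01661394 1.23915452]
deburr_tool 0.9 [350.4, 152.6, 378.1, 184.2] 364.0 168.5 683
deburr_tool 0.87 [350.8, 271.1, 381.5, 321.0] 364.8 296.0 711
blade 0.68 [361.7, 272.4, 373.0, 287.6] 367.0 277.6 100
square_base 0.89 [223.1, 99.3, 286.3, 161.2] 254.4 129.5 1880
rack 0.87 [339.6, 100.6, 381.8, 197.0] 358.8 149.5 2426
rack 0.4 [350.1, 158.4, 375.5, 181.4] 364.3 168.4 701
pad_tool 0.95 [347.2, 114.4, 379.2, 142.1] 363.1 125.5 742
pad_tool 0.3 [222.6, 97.4, 285.5, 159.5] 254.8 129.2 1944
```

View pics/1.png

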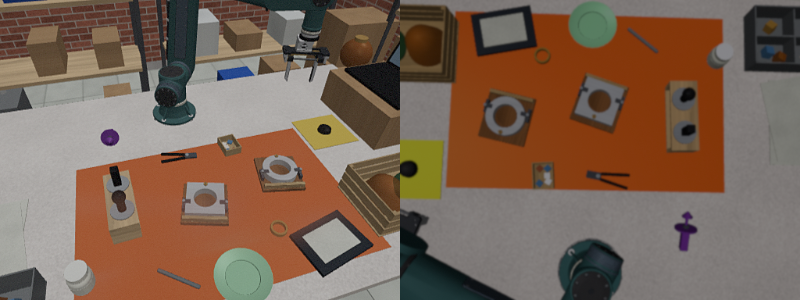

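View pics/2.png

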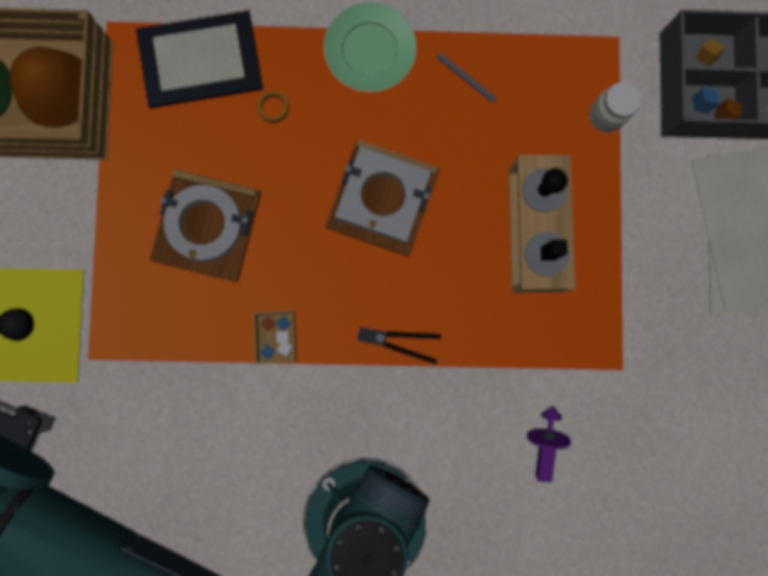

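The top view (full-res pixels) shows two candidates for the tool: the black square handle in the rack at (364,168) and a purple look-alike lying at (364,296). The pad tool, with its ball handle, is in the rack at (363,125). For the base, the square one is at (254,129) with its screw near (249,149), and a round one sits at (135,147). I choose the square black handle in the rack and the square base.

```bash
python3 - <<'E'
from h import *
b=cams.get_image("top")
save(b,"3.png",(215,90,390,205),4)
for t,z in(("deburr_tool",.1),("pad_tool",.1),("square_base",.043),("rack",.08)):
  for d in finder.silhouettes(b,t)[:1]:
    v,u=np.nonzero(d["pixels"]);print(t,onplane(b,(u.mean(),v.mean()),z).round(4))
    if t in("square_base","rack"):
      r=cv2.minAreaRect(np.c_[u,v].astype(np.float32));print([onplane(b,q,z)[:2].round(3).tolist() for q in cv2.boxPoints(r)])
print(onplane(b,(249,149),.049),onplane(b,(255,129),.043),onplane(b,(364,126),.086),onplane(b,(364,169),.086))
s=ctrl.get_state();T=R.from_quat(s["orientation"]).as_matrix();print(T.round(3));print(cams.get_image("wrist")["hand_eye"])
E
```

```text
deburr_tool [ 0.4629 -0.291   0.1   ]
pad_tool [ 0.572  -0.2883  0.1   ]
square_base [ 0.5674 -0.0168  0.043 ]
[[0.523, 0.068], [0.656, 0.026], [0.614, -0.102], [0.482, -0.06]]
rack [ 0.5128 -0.2814  0.08  ]
[[0.633, -0.23], [0.638, -0.338], [0.402, -0.343], [0.397, -0.236]]
[ 0.51426531 -0.00245384  0.049     ] [ 0.56900842 -0.01735047  0.043     ] [ 0.57323052 -0.29413726  0.086     ] [ 0.46254976 -0.29385475  0.086     ]
[[-0.931  0.366  0.   ]
 [ 0.366  0.931  0.   ]
 [-0.     0.    -1.   ]]
[[ 1.01591524e-04 -9.72647564e-01 -2.32285828e-01  6.72826249e-02]
 [ 9.99999854e-01 -2.46028072e-05  5.40374636e-04 -8.82093175e-04]
 [-5.31308957e-04 -2.32285849e-01  9.72647419e-01 -1.79505894e-01]
 [ 0.00000000e+00  0.00000000e+00  0.00000000e+00  1.00000000e+00]]
```

View pics/3.png

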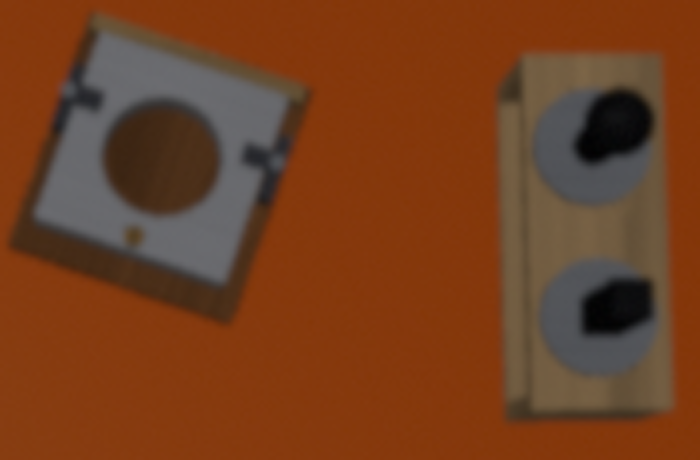

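The crop shows bore centre ≈ (255.5,129), screw ≈ (248.5,149), square-handle flange ≈ (364.5,169) and ball-handle flange ≈ (363,126.5). The square-handled black tool is confirmed. Next I move above it for a close look.

Call:
{"fn": "play_rows", "kwargs": {
  "deltas": "0 0 0 0 0 -0.04 -1;0 0 0 0 0 -0.04 -1;0 0 0 0 0 -0.039 -1;-0.031 -0.095 -0.0054 0 0 0 -1;-0.031 -0.095 -0.0054 0 0 0 -1;-0.031 -0.095 -0.0054 0 0 0 -1;-0.031 -0.095 -0.0054 0 0 0 -1;-0.031 -0.095 -0.0054 0 0 0 -1;-0.031 -0.095 -0.0054 0 0 0 -1;-0.031 -0.095 -0.0054 0 0 0 -1;-0.031 -0.095 -0.0054 0 0 0 -1;-0.031 -0.095 -0.0054 0 0 0 -1;-0.031 -0.095 -0.0054 0 0 0 -1;-0.031 -0.095 -0.0054 0 0 0 -1;-0.031 -0.095 -0.0054 0 0 0 -1;-0.031 -0.095 -0.0054 0 0 0 -1;-0.031 -0.095 -0.0054 0 0 0 -1;-0.031 -0.095 -0.0054 0 0 0 -1;-0.031 -0.095 -0.0054 0 0 0 -1;-0.031 -0.095 -0.0054 0 0 0 -1"
}}

```text
time: 2.9
eef_pos: [0.4642, -0.2975, 0.2515]
orientation: [0.001, 1.0, -0.0, 0.0]
contact_force: [-0.2, 0.2, 0.1]
grip_width: 0.0941
finger_force: 0.0
```

```bash
python3 - <<'E'
from h import *
s=ctrl.get_state();p=cams.get_image("wrist")
print(s["time"],s["eef_pos"],R.from_quat(s["orientation"]).as_matrix().round(3).tolist(),s["joint_positions"].round(2),s["contact_force"])
save(p,"4.png",k=1.5)
np.savez("w4.npz",eef=s["eef_pos"],q=s["orientation"],img=p["color"])
print("flange pred",proj(p,[[.4625,-.294,.086],[.573,-.294,.086],[.4625,-.294,.16]],s))
for d in finder.silhouettes(p,"deburr_tool")[:2]: print(d["conf"],d["bbox"])
E
```

```text
2.9 [ 0.46415435 -0.29748773  0.25151625] [[-1.0, 0.001, 0.001], [0.001, 1.0, -0.0], [-0.001, -0.0, -1.0]] [-0.67  0.09  1.28  0.    1.77 -2.24] [-0.19232375  0.21683059  0.06154978]
flange pred [[259.54977164 167.78831076]
 [259.42772796 260.3299401 ]
 [260.53667566 183.8056775 ]]
0.81 [222.2, 134.7, 291.3, 201.8]
```

View pics/4.png

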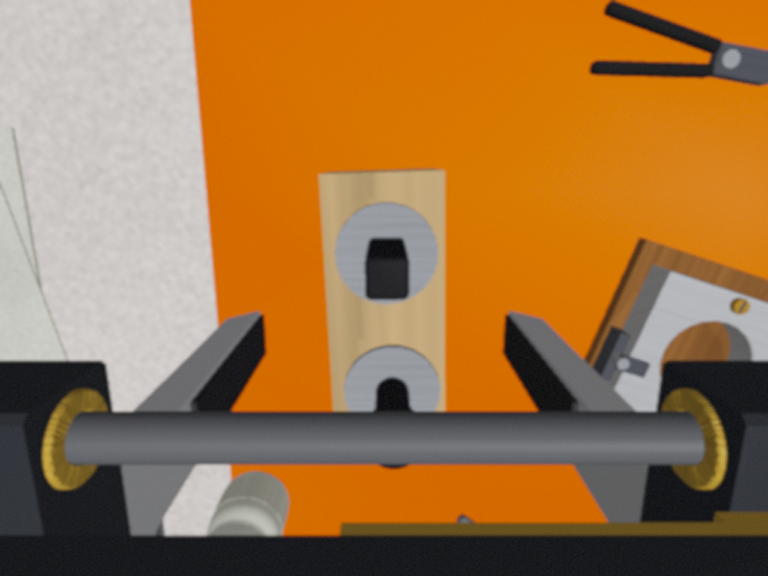

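The wrist view shows the square handle at (387,268) in the enlarged picture, centred between the open fingers. Its flange is centred at about (386,252). Descending to grip low on the handle.

Call:
{"fn": "play_rows", "kwargs": {
  "deltas": "0.003 0.001 0.06 0 0 -0.008 -1;0 0 0.08 0 0 0 -1;0 0 0.08 0 0 0 -1;0 0 0.06 0 0 0 -1;0 0 0.034 0 0 0 -1;0 0 0 0 0 0 -1;0 0 0 0 0 0 0.3;0 0 0 0 0 0 1;0 0 0 0 0 0 1;0 0 0 0 0 0 1;0 0 0 0 0 0 1;0 0 0 0 0 0 1;0 0 0 0 0 0 1;0 0 0 0 0 0 1"
}}

```text
time: 4.4
eef_pos: [0.4624, -0.2948, 0.0943]
orientation: [-0.012, 1.0, 0.0, -0.0]
contact_force: [-0.3, -0.1, -0.2]
grip_width: 0.0333
finger_force: 0.0
```

Call:
{"fn": "play_rows", "kwargs": {
  "deltas": "0 0 0 0 0 0 1;0 0 0 0 0 0 1;0 0 0 0 0 0 1;0 0 0 0 0 0 1;0 0 0 0 0 0 1"
}}

```text
time: 4.9
eef_pos: [0.4624, -0.2949, 0.0943]
orientation: [-0.012, 1.0, -0.0, 0.0]
contact_force: [0.1, 0.3, 0.1]
grip_width: 0.0257
finger_force: 29.9
```

Call:
{"fn": "play_rows", "kwargs": {
  "deltas": "0 0 -0.04 0 0 0 1;0 0 -0.06 0 0 0 1;0 0 -0.06 0 0 0 1;0 0 -0.04 0 0 0 1;0 0 0 0 0 0 1;0 0 0 0 0 0 1"
}}

```text
time: 5.5
eef_pos: [0.4621, -0.2944, 0.1934]
orientation: [-0.012, 1.0, 0.001, -0.0]
contact_force: [-0.5, -0.6, -3.0]
grip_width: 0.0258
finger_force: 29.9
```

```bash
python3 - <<'E'
from h import *
s=ctrl.get_state();print(s["eef_pos"],s["contact_force"],s["grip_width"])
# z=.043 top edge; bore circle: fit (cx,cy) so projected circle matches the orange-brown hole boundary; square too
from scipy.optimize import least_squares
for cam in("top","scene"):
    p=cams.get_image(cam);im=p["color"].astype(float)
    sat=cv2.cvtColor(p["color"],cv2.COLOR_RGB2HSV)[...,1].astype(np.float32)
    sat=cv2.resize(sat,None,fx=1,fy=1)
    def samp(uv): return cv2.remap(sat,uv[:,0].astype(np.float32)[:,None],uv[:,1].astype(np.float32)[:,None],cv2.INTER_LINEAR).ravel()
    c0=np.array([.569,-.0174]);a=np.linspace(0,2*np.pi,72,endpoint=False)
    # radial search for edge: saturation gradient between r=30..50mm
    def circ(c,r): return np.c_[c[0]+r*np.cos(a),c[1]+r*np.sin(a),np.full(72,.043)]
    rs=np.arange(.030,.0485,.0005)
    for it in range(4):
        P=np.array([samp(proj(p,circ(c0,r))) for r in rs]); g=np.abs(np.diff(P,axis=0))
        e=rs[:-1][g.argmax(0)]+.00025; pts=circ(c0,e)[:,:2] if 0 else np.c_[c0[0]+e*np.cos(a),c0[1]+e*np.sin(a)]
        f=least_squares(lambda q:np.hypot(*(pts-q[:2]).T)-q[2],[*c0,.04],loss="soft_l1",f_scale=.001)
        c0=f.x[:2]
    print(cam,f.x.round(4),np.round(np.median(np.abs(f.fun)),4))
    b=np.array(p["color"]).astype(int)
    scr=proj(p,[[.514,-.0025,.049]])[0];u,v=scr.round().astype(int)
    w=p["color"][v-6:v+7,u-6:u+7].astype(int);m=(w[...,0]-w[...,2])>40
    # screw = saturated blob nearest
    n,l,st,ce=cv2.connectedComponentsWithStats(m.astype(np.uint8));
    print("screw",scr,[(onplane(p,(u-6+x,v-6+y),.048)[:2].round(4).tolist(),k[4]) for (x,y),k in zip(ce[1:],st[1:])])
E
```

```text
[ 0.4621475  -0.29443075  0.19337876] [-0.48994897 -0.58269209 -2.95361863] 0.025760345112957245
top [ 0.5678 -0.0174  0.0359] 0.0007
screw [249.01582517 149.10089727] [([0.5152, 0.0002], np.int32(7)), ([0.4991, 0.0088], np.int32(7))]
scene [ 0.5715 -0.0162  0.0383] 0.0009
screw [261.08348913 234.11437755] [([0.5027, 0.0014], np.int32(90))]
```

Call:
{"fn": "play_rows", "kwargs": {
  "deltas": "-0.012 0.027 0 0 0 0 1;-0.023 0.055 0 0 0 0 1;-0.023 0.055 0 0 0 0 1;-0.023 0.055 0 0 0 0 1;-0.023 0.055 0 0 0 0 1;-0.023 0.055 0 0 0 0 1;-0.023 0.055 0 0 0 0 1;-0.023 0.055 0 0 0 0 1;-0.023 0.055 0 0 0 0 1;-0.023 0.055 0 0 0 0 1;-0.012 0.027 0 0 0 0 1;0 0 0 0 0 0 1;0 0 0 0 0 0 1"
}}

```text
time: 6.9
eef_pos: [0.5707, -0.0179, 0.1937]
orientation: [-0.012, 1.0, -0.0, -0.001]
contact_force: [-0.1, -0.8, -2.8]
grip_width: 0.026
finger_force: 29.9
```

```bash
python3 - <<'E'
from h import *
s=ctrl.get_state();p=cams.get_image("wrist");print(s["eef_pos"],s["contact_force"],s["joint_positions"].round(2))
im=p["color"].copy();a=np.linspace(0,2*np.pi,200);C=np.array([.571,-.0172])
w=np.radians(-16);ex=np.array([np.cos(w),np.sin(w)]);ey=np.array([-ex[1],ex[0]])
big=cv2.resize(im,None,fx=1.5,fy=1.5)
def draw(X,col):cv2.polylines(big,[(proj(p,X,s)*1.5).round().astype(int)],True,col,1)
draw(np.c_[C[0]+.04*np.cos(a),C[1]+.04*np.sin(a),a*0+.043],(0,255,0))
draw(np.array([[*(C+.066*(i*ex+j*ey)),.043] for i,j in((1,1),(1,-1),(-1,-1),(-1,1))]),(0,0,255))
q=C-.057*ex;draw(np.c_[q[0]+.007*np.cos(a),q[1]+.007*np.sin(a),a*0+.049],(255,0,255))
cv2.imwrite("pics/5.png",big[...,::-1])
E
```

```text
[ 0.57073631 -0.01790526  0.19370826] [-0.06964188 -0.79321445 -2.7794679 ] [-0.13  0.14  1.34 -0.    1.67 -1.73]
```

View pics/5.png

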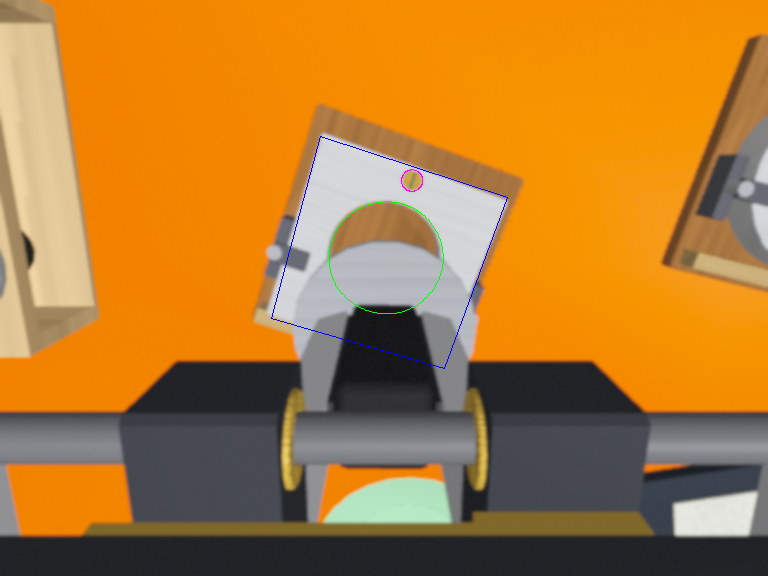

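The predicted bore, outline and screw ((412,180) in the picture) agree with the image to about 1–2 px. Going down at the bore centre, then out towards the screw.

Call:
{"fn": "play_rows", "kwargs": {
  "deltas": "0 0 0.05 0 0 0 1;0 0 0.06 0 0 0 1;0 0 0.05 0 0 0 1;0 0 0.033 0 0 0 1;0 0 0 0 0 0 1;0.0095 0.003 0 0 0 0 1;0.0095 0.003 0 0 0 0 1;0.0095 0.003 0 0 0 0 1;0.0095 0.003 0 0 0 0 1;0.0095 0.003 0 0 0 0 1;0.0095 0.003 0 0 0 0 1;0 0 0 0 0 0 1;0 0 0 0 0 0 1;0 0 0 0 0 0 1"
}}

```text
time: 8.35
eef_pos: [0.5433, -0.0093, 0.0984]
orientation: [-0.012, 1.0, -0.0, 0.001]
contact_force: [2.0, 0.2, -0.1]
grip_width: 0.0261
finger_force: 29.9
```

```bash
python3 - <<'E'
from h import *
s=ctrl.get_state();print(s["eef_pos"],s["contact_force"],s["ft_torque"].round(3))
w=np.radians(-16);ex=np.array([np.cos(w),np.sin(w)]);ey=np.array([-ex[1],ex[0]])
T=R.from_quat(s["orientation"]).as_matrix()
print("in base",(s["eef_pos"][:2]-[.571,-.0172])@np.c_[ex,ey])
ph=np.radians(180-6*np.arange(64));P=.030*(np.cos(ph)[:,None]*ex+np.sin(ph)[:,None]*ey)
D=np.c_[np.diff(P,axis=0),np.zeros(63)]@T/.5
print(";".join("%.4f %.4f 0 0 0 0 1"%(d[0],d[1]) for d in D))
E
```

```text
[ 0.54331872 -0.00929317  0.09839767] [ 1.97773791  0.15061315 -0.13889411] [-0.072 -0.679 -0.056]
in base [-2.87883699e-02 -2.94598020e-05]
-0.0022 0.0059 0 0 0 0 1;-0.0028 0.0056 0 0 0 0 1;-0.0034 0.0053 0 0 0 0 1;-0.0039 0.0049 0 0 0 0 1;-0.0044 0.0045 0 0 0 0 1;-0.0048 0.0040 0 0 0 0 1;-0.0052 0.0035 0 0 0 0 1;-0.0056 0.0029 0 0 0 0 1;-0.0058 0.0023 0 0 0 0 1;-0.0060 0.0017 0 0 0 0 1;-0.0062 0.0010 0 0 0 0 1;-0.0063 0.0004 0 0 0 0 1;-0.0063 -0.0003 0 0 0 0 1;-0.0062 -0.0009 0 0 0 0 1;-0.0061 -0.0016 0 0 0 0 1;-0.0059 -0.0022 0 0 0 0 1;-0.0056 -0.0028 0 0 0 0 1;-0.0053 -0.0034 0 0 0 0 1;-0.0049 -0.0039 0 0 0 0 1;-0.0045 -0.0044 0 0 0 0 1;-0.0040 -0.0048 0 0 0 0 1;-0.0035 -0.0052 0 0 0 0 1;-0.0029 -0.0056 0 0 0 0 1;-0.0023 -0.0058 0 0 0 0 1;-0.0017 -0.0060 0 0 0 0 1;-0.0010 -0.0062 0 0 0 0 1;-0.0004 -0.0063 0 0 0 0 1;0.0003 -0.0063 0 0 0 0 1;0.0009 -0.0062 0 0 0 0 1;0.0016 -0.0061 0 0 0 0 1;0.0022 -0.0059 0 0 0 0 1;0.0028 -0.0056 0 0 0 0 1;0.0034 -0.0053 0 0 0 0 1;0.0039 -0.0049 0 0 0 0 1;0.0044 -0.0045 0 0 0 0 1;0.0048 -0.0040 0 0 0 0 1;0.0052 -0.0035 0 0 0 0 1;0.0056 -0.0029 0 0 0 0 1;0.0058 -0.0023 0 0 0 0 1;0.0060 -0.0017 0 0 0 0 1;0.0062 -0.0010 0 0 0 0 1;0.0063 -0.0004 0 0 0 0 1;0.0063 0.0003 0 0 0 0 1;0.0062 0.0009 0 0 0 0 1;0.0061 0.0016 0 0 0 0 1;0.0059 0.0022 0 0 0 0 1;0.0056 0.0028 0 0 0 0 1;0.0053 0.0034 0 0 0 0 1;0.0049 0.0039 0 0 0 0 1;0.0045 0.0044 0 0 0 0 1;0.0040 0.0048 0 0 0 0 1;0.0035 0.0052 0 0 0 0 1;0.0029 0.0056 0 0 0 0 1;0.0023 0.0058 0 0 0 0 1;0.0017 0.0060 0 0 0 0 1;0.0010 0.0062 0 0 0 0 1;0.0004 0.0063 0 0 0 0 1;-0.0003 0.0063 0 0 0 0 1;-0.0009 0.0062 0 0 0 0 1;-0.0016 0.0061 0 0 0 0 1;-0.0022 0.0059 0 0 0 0 1;-0.0028 0.0056 0 0 0 0 1;-0.0034 0.0053 0 0 0 0 1
```

Contact is established at about 2–3 N. Starting the circle.

Call:
{"fn": "play_rows", "kwargs": {
  "deltas": "-0.0022 0.0059 0 0 0 0 1;-0.0028 0.0056 0 0 0 0 1;-0.0034 0.0053 0 0 0 0 1;-0.0039 0.0049 0 0 0 0 1;-0.0044 0.0045 0 0 0 0 1;-0.0048 0.0040 0 0 0 0 1;-0.0052 0.0035 0 0 0 0 1;-0.0056 0.0029 0 0 0 0 1;-0.0058 0.0023 0 0 0 0 1;-0.0060 0.0017 0 0 0 0 1;-0.0062 0.0010 0 0 0 0 1;-0.0063 0.0004 0 0 0 0 1;-0.0063 -0.0003 0 0 0 0 1;-0.0062 -0.0009 0 0 0 0 1;-0.0061 -0.0016 0 0 0 0 1"
}}

```text
time: 9.85
eef_pos: [0.5795, 0.0114, 0.0976]
orientation: [-0.012, 1.0, 0.0, -0.001]
contact_force: [-1.8, -1.9, -0.1]
grip_width: 0.026
finger_force: 29.9
```

```bash
cat > st.py <<'E'
from h import *
s=ctrl.get_state();print(s["eef_pos"].round(4),(s["contact_force"]).round(2),s["ft_torque"].round(3))
w=np.radians(-16);ex=np.array([np.cos(w),np.sin(w)]);ey=np.array([-ex[1],ex[0]])
print("in base mm",((s["eef_pos"][:2]-[.571,-.0172])@np.c_[ex,ey]*1e3).round(1))
E
python3 st.py
```

```text
[0.5795 0.0114 0.0976] [-1.84 -1.9  -0.07] [-0.495  0.636  0.009]
in base mm [ 0.3 29.8]
```

Call:
{"fn": "play_rows", "kwargs": {
  "deltas": "-0.0059 -0.0022 0 0 0 0 1;-0.0056 -0.0028 0 0 0 0 1;-0.0053 -0.0034 0 0 0 0 1;-0.0049 -0.0039 0 0 0 0 1;-0.0045 -0.0044 0 0 0 0 1;-0.0040 -0.0048 0 0 0 0 1;-0.0035 -0.0052 0 0 0 0 1;-0.0029 -0.0056 0 0 0 0 1;-0.0023 -0.0058 0 0 0 0 1;-0.0017 -0.0060 0 0 0 0 1;-0.0010 -0.0062 0 0 0 0 1;-0.0004 -0.0063 0 0 0 0 1;0.0003 -0.0063 0 0 0 0 1;0.0009 -0.0062 0 0 0 0 1;0.0016 -0.0061 0 0 0 0 1"
}}

```text
time: 11.35
eef_pos: [0.6004, -0.0257, 0.098]
orientation: [-0.012, 1.0, 0.001, 0.0]
contact_force: [-1.5, 1.8, -0.3]
grip_width: 0.0258
finger_force: 29.9
```

```bash
python3 st.py
```

```text
[ 0.6004 -0.0257  0.098 ] [-1.53  1.82 -0.28] [0.62  0.489 0.008]
in base mm [30.6 -0. ]
```

Call:
{"fn": "play_rows", "kwargs": {
  "deltas": "0.0022 -0.0059 0 0 0 0 1;0.0028 -0.0056 0 0 0 0 1;0.0034 -0.0053 0 0 0 0 1;0.0039 -0.0049 0 0 0 0 1;0.0044 -0.0045 0 0 0 0 1;0.0048 -0.0040 0 0 0 0 1;0.0052 -0.0035 0 0 0 0 1;0.0056 -0.0029 0 0 0 0 1;0.0058 -0.0023 0 0 0 0 1;0.0060 -0.0017 0 0 0 0 1;0.0062 -0.0010 0 0 0 0 1;0.0063 -0.0004 0 0 0 0 1;0.0063 0.0003 0 0 0 0 1;0.0062 0.0009 0 0 0 0 1;0.0061 0.0016 0 0 0 0 1"
}}

```text
time: 12.85
eef_pos: [0.5633, -0.0466, 0.098]
orientation: [-0.012, 1.0, -0.0, 0.001]
contact_force: [1.6, 2.0, -0.9]
grip_width: 0.0258
finger_force: 29.9
```

```bash
python3 st.py
```

```text
[ 0.5633 -0.0466  0.098 ] [ 1.58  2.03 -0.86] [ 0.398 -0.516  0.041]
in base mm [  0.7 -30.4]
```

Final quarter, going slightly past the screw, then holding.

Call:
{"fn": "play_rows", "kwargs": {
  "deltas": "0.0059 0.0022 0 0 0 0 1;0.0056 0.0028 0 0 0 0 1;0.0053 0.0034 0 0 0 0 1;0.0049 0.0039 0 0 0 0 1;0.0045 0.0044 0 0 0 0 1;0.0040 0.0048 0 0 0 0 1;0.0035 0.0052 0 0 0 0 1;0.0029 0.0056 0 0 0 0 1;0.0023 0.0058 0 0 0 0 1;0.0017 0.0060 0 0 0 0 1;0.0010 0.0062 0 0 0 0 1;0.0004 0.0063 0 0 0 0 1;-0.0003 0.0063 0 0 0 0 1;-0.0009 0.0062 0 0 0 0 1;-0.0016 0.0061 0 0 0 0 1;-0.0022 0.0059 0 0 0 0 1;0 0 0 0 0 0 1;0 0 0 0 0 0 1;0 0 0 0 0 0 1"
}}

```text
time: 14.75
eef_pos: [0.5437, -0.0057, 0.0979]
orientation: [-0.012, 1.0, 0.001, 0.0]
contact_force: [1.8, 0.9, -0.1]
grip_width: 0.0262
finger_force: 29.9
```

```bash
python3 st.py
```

```text
[ 0.5437 -0.0057  0.0979] [ 1.85  0.92 -0.08] [ 0.235 -0.471  0.027]
in base mm [-29.4   3.6]
```

Call:
{"fn": "play_rows", "kwargs": {
  "deltas": "0 0 -0.04 0 0 0 1;0 0 -0.06 0 0 0 1;0 0 -0.06 0 0 0 1;0 0 -0.032 0 0 0 1;0.008 -0.026 0 0 0 0 1;0.016 -0.0522 0 0 0 0 1;0.016 -0.0522 0 0 0 0 1;0.016 -0.0522 0 0 0 0 1;0.016 -0.0522 0 0 0 0 1;0.016 -0.0522 0 0 0 0 1;0.016 -0.0522 0 0 0 0 1;0.016 -0.0522 0 0 0 0 1;0.016 -0.0522 0 0 0 0 1;0.016 -0.0522 0 0 0 0 1;0.016 -0.0522 0 0 0 0 1;0.008 -0.026 0 0 0 0 1;0 0 0 0 0 0 1;0 0 0 0 0 0 1"
}}

```text
time: 16.55
eef_pos: [0.462, -0.2946, 0.1927]
orientation: [-0.012, 1.0, 0.001, -0.001]
contact_force: [-0.6, -0.4, -2.5]
grip_width: 0.0259
finger_force: 29.9
```

```bash
python3 - <<'E'
from h import *
s=ctrl.get_state();p=cams.get_image("scene");print(s["eef_pos"].round(4),s["contact_force"].round(2))
x,y,z=s["eef_pos"];u,v=proj(p,[[x,y,z-.02]])[0].astype(int)
save(p,"6.png",(u-60,v-70,u+60,v+70),4)
print(proj(p,[[x,y,z-.014],[x,y,z-.072]])-[u-60,v-70])
E
```

```text
[ 0.462  -0.2946  0.1927] [-0.64 -0.43 -2.54]
[[59.96352434 68.42874563]
 [64.357071   84.19752632]]
```

View pics/6.png

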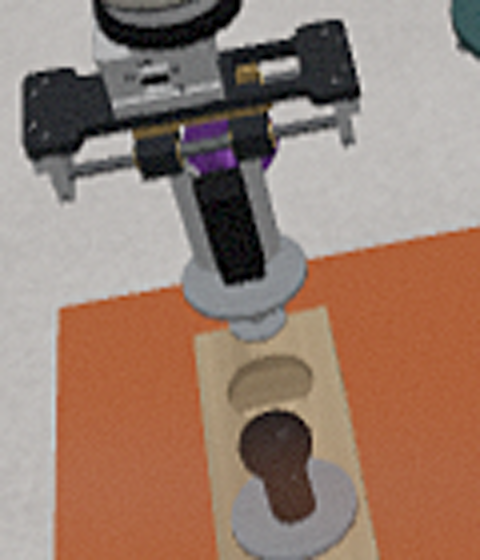

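The tool hangs straight, with its blade tip at (258,338) against a predicted (257,337). The empty hole is below it at (270,383). Lowering it in.

Call:
{"fn": "play_rows", "kwargs": {
  "deltas": "0 0 0.03 0 0 0 1;0 0 0.04 0 0 0 1;0 0 0.04 0 0 0 1;0 0 0.04 0 0 0 1;0 0 0.03 0 0 0 1;0 0 0.012 0 0 0 1;0 0 0.004 0 0 0 1;0 0 0 0 0 0 1;0 0 0 0 0 0 1"
}}

```text
time: 17.5
eef_pos: [0.4632, -0.2958, 0.097]
orientation: [-0.012, 1.0, -0.001, 0.001]
contact_force: [0.2, 1.1, -2.0]
grip_width: 0.0259
finger_force: 29.9
```

Call:
{"fn": "play_rows", "kwargs": {
  "deltas": "0 0 0.002 0 0 0 1;0 0 0.002 0 0 0 1;0 0 0 0 0 0 1;0 0 0 0 0 0 1"
}}

```text
time: 17.9
eef_pos: [0.4628, -0.2956, 0.0943]
orientation: [-0.012, 1.0, -0.0, 0.0]
contact_force: [0.1, -0.2, -0.6]
grip_width: 0.0261
finger_force: 29.9
```

Call:
{"fn": "play_rows", "kwargs": {
  "deltas": "0 0 0 0 0 0 0.2;0 0 0 0 0 0 -0.2;0 0 0 0 0 0 -1;0 0 0 0 0 0 -1;0 0 0 0 0 0 -1;0 0 0 0 0 0 -1;0 0 0 0 0 0 -1;0 0 0 0 0 0 -1;0 0 0 0 0 0 -1;0 0 0 0 0 0 -1;0 0 -0.03 0 0 0 -1;0 0 -0.06 0 0 0 -1;0 0 -0.08 0 0 0 -1;0 0 -0.08 0 0 0 -1;0 0 -0.06 0 0 0 -1;0 0 0 0 0 0 -1;0 0 0 0 0 0 -1"
}}

```text
time: 19.6
eef_pos: [0.4628, -0.2956, 0.2503]
orientation: [-0.012, 1.0, -0.001, 0.001]
contact_force: [-0.3, 0.6, -1.0]
grip_width: 0.094
finger_force: 0.0
```

```bash
python3 - <<'E'
from h import *
s=ctrl.get_state();p=cams.get_image("wrist");print(s["eef_pos"].round(4),s["contact_force"].round(2),s["grip_width"])
save(p,"7.png",(150,80,400,300),3)
print((proj(p,[[.4628,-.295,.086],[.4628,-.295,.16]],s)-[150,80])*3)
E
```

```text
[ 0.4628 -0.2956  0.2503] [-0.26  0.57 -0.96] 0.09399808525168947
[[321.4203308  267.83886166]
 [322.09147059 317.58819511]]
```

View pics/7.png

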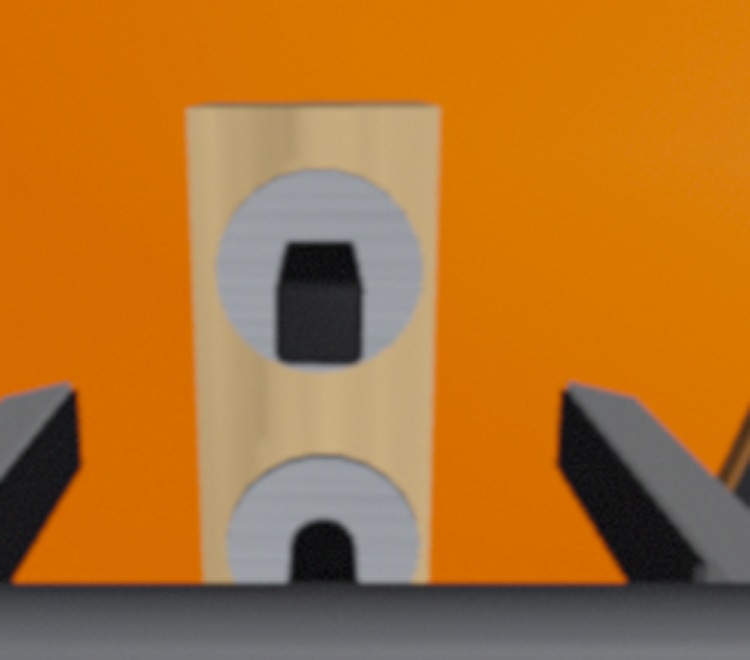

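The tool sits flat in its hole, with the flange at (320,268) as predicted. The gripper is open and clear, and the other tool hasn't moved.

```bash
python3 -c "
from h import *
print(ticket.job_done())"
```

```text
the job is handed in; nothing more can be done
None
```

I ran the cone blade once clockwise round the bore edge of the square base, from the screw back to the screw. I then hung the tool back upright in its rack hole, let go, and handed the job in. The force readings I took, at each quarter turn only, were a light 2–3 N. The hand-in returned no verdict.

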